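# Set the washed feeding bottle upside down on the free drying peg

### The job

The large feeding bottle has been washed and lies on the sloping drainer. Put it upside down over the one free peg of the round drying stand to dry: lower it on, do not drop it, so that it sits upright and fully home with its rim on the peg's ledge, and let go. Leave the small bottle and the screw ring on their pegs and everything else where it stands.

Things in the scene. Friction and masses are not known exactly. Their poses are not given: they have to be found in the camera images.
- bottle: Large white plastic feeding bottle, hollow, 135 mm long, 90 g. Body 54 mm in diameter for 95 mm from the closed end (hold it anywhere there), 13 mm shoulder, straight neck 43 mm wide, mouth 37 mm inside. Origin: centre of the closed end; z axis runs along it to the mouth. At the start it lies on the drainer, z 15 degrees below level, pointing to the right (-y) within 30 degrees.
- bottle_mouth (a point): Centre of the large bottle's mouth, in the plane of its rim, 135 mm from the bottle's origin.
- drainer: Sloping grey drainer, fixed, 166 x 135 mm, upper end 66 mm high. Origin: on the worktop under its middle; x points level, downhill (slope 15 degrees). The bottle lies along it between two low ribs, mouth against a low end stop, closed end 23 mm short of the upper end, its axis 24 mm above the rib tops; the side rims are no higher than the ribs.
- stand: Round white drying stand, fixed, 174 mm in diameter, base 13 mm high, any yaw, with three upright grey pegs 50 mm from its centre. Origin: centre of its underside. The free tall peg is on its +x axis; seen from above the small bottle's peg is 120 degrees anticlockwise from it, the ring's short peg 120 degrees clockwise.
- peg_seat (a point): On the free peg's axis at its ledge, 30 mm above the worktop; z up. Stem 13 mm in diameter, round tip 75 mm above this point. Four upright ribs at its foot reach 16 mm from the axis up to 18 mm above the ledge, then slant in to the stem at 37 mm; they centre the mouth (2.5 mm play). At the ledge they step out to 25 mm: the rim rests there, mouth centre at this point, closed end 135 mm above.
- small_bottle: Small white feeding bottle, 54 mm in diameter, 80 mm long, upside down on its peg, its top 110 mm above the worktop. Origin: centre of its closed end (on top), z axis down to the mouth. Leave it on its peg.
- screw_ring: Loose white screw ring, 50 mm in diameter, 16 mm high, on the ledge of the short peg (tip 74 mm above the worktop). Origin: centre of its underside. Leave it.
- egg_cup: Bystander: pale stoneware egg cup, 47 mm wide, 48 mm high, between drainer and stand. Origin: centre of the underside.
- kitchen_timer: Bystander: round kitchen timer, 68 mm wide, 56 mm high, behind the work. Origin: centre of the underside.
- tumbler: Bystander: clear tumbler, 81 mm wide, 92 mm high, upside down behind the work. Origin: centre of the underside.
Things that resemble listed ones, but are neither listed nor needed, are in the scene too. There is more than one size of the screw_ring; the one meant has the size given above.

How it is judged (in metres and radians):
On the way:
1. the bottle, still held by the fingers, is upside down (within 17 degrees) over the free peg with its mouth less than 15 mm above the ledge (horizontal distance between bottle_mouth and peg_seat below 0.015 m and z of bottle_mouth in the frame of peg_seat below 0.015 m and angle between bottle's own z axis and vertical above 2.84 rad and contact force between the fingers and bottle above 0.3 N), for 0.1 s.
At the end, for the whole second after the job is handed in: The large bottle hangs upside down on the free peg, at rest and released: mouth within 6 mm of the peg's axis and at most 5 mm above the ledge, upright within 6 degrees, its weight on the stand; the small bottle and the screw ring still sit straight on their pegs (horizontal distance between bottle_mouth and peg_seat below 0.006 m and z of bottle_mouth in the frame of peg_seat below 0.005 m and angle between bottle's own z axis and vertical above 3.04 rad and linear speed of bottle below 0.02 m/s and contact force between bottle and stand above 0.2 N and angle between small_bottle's own z axis and vertical above 3 rad and angle between screw_ring's own z axis and vertical below 0.15 rad); the robot touches nothing.
It fails at once if the small bottle or the screw ring is moved more than 20 mm (distance of any of small_bottle, screw_ring from where it was at the start of the episode above 0.02 m).
It fails at once if the egg cup, timer or tumbler is moved more than 30 mm (distance of any of egg_cup, kitchen_timer, tumbler from where it was at the start of the episode above 0.03 m).
It also fails if it takes over 46 s, if anything falls off the work surface, if the arm or the gripper's body presses on something with over 40 N, if the wrist force passes 120 N, or if a joint passes its speed limit or range.

### The arm

A 6-joint arm with a two-finger parallel gripper is mounted at the origin on a cart in front of the work surface, level with it; the furniture and walls round the work are solid. World frame = base frame: x ahead of the robot, y to its left, z up, the work surface at z = 0. Lengths are in mm, angles in rad, forces in N, time in s.
With the tool pointing down it reaches from about 400 to 925 mm from the base axis. Payload 12.5 kg.
Tool frame: the origin (TCP) lies midway between the tips of the shut fingers; the grasp point (between the pads) lies 19 mm behind it; z points along the fingers, y is the line along which they close (so a half turn about z gives the same grasp; the last joint's range is limited). The gripper opens to 95 mm and grips with 3 to 60 N. Pads are 20 mm wide; open, the fingers measure 119 mm over their backs; the gripper's body (75 mm by 180 mm) begins 59 mm behind the grasp point.
Start: joints at [1.087, 0.491, 1.559, -0, 1.092, -0.106], TCP at [230.533, 580.949, 214.661] pointing down, gripper open.
Joint ranges: [-3.1, 3.1], [-0.84, 2.19], [0.05, 2.79], [-1.13, 4.28], [0.06, 2.93], [-2.69, 2.69]. Speed limits (rad/s): [2.22, 2.22, 2.79, 3.14, 3.14, 3.14].

### API

Orientations are given as [roll, pitch, yaw] about the fixed x, y, z axes, in that order (R = Rz(yaw) Ry(pitch) Rx(roll)).
In Python, from cell import state, read_camera, camera_info, env gives the robot as it stands.
- The arm moves only by the tool move_arm, never from a script. Its argument "commands" is a list of rows, each a list of 3 entries, a list of its own where there are three numbers: the shift along the world's x, y, z in cm, then the turn, a rotation vector about the world's x, y, z in degrees, then the opening, from 0 (shut) to 1 (fully open). A call has 1 to 10 rows; each row shifts and turns the commanded pose from where the row before left it; what a row does not reach is not made up. A row lasts 1/10 s, in which the tool goes at most 50 mm and 8.59 degrees, less where a joint would pass 70% of its speed; a pose out of reach is approached as far as the arm can. A call with a gripper value outside its range is refused whole. The fingers move at their own pace and stop on an object; the grip force is fixed at half the most. Time passes only in rows, so rows that do not move let the fingers close. It gives the time, the measured TCP pose, the force, the opening and the grip force at its end, in the units of the state.
- state(): the state, without advancing time (a new reading comes with each control period).
- read_camera(name): name is "scene" or "top" or "wrist"; returns the picture (384x512x3 uint8, blue, green, red); there is no depth.
- camera_info(name): a dict with "K" (3x3 intrinsics, pixels), "cam_to_world" (4x4, takes a point from camera to world coordinates). Camera axes: x right, y down, z forward; pixel columns grow to the right and rows downward; lengths in mm; the calibration is good to about 2 mm. A picture is of the moment at which its call begins: read the wrist's pose just before it. camera_info takes no time and is no camera call; for the wrist camera it gives the pose at the moment of the call.
- env.job_done(): hands the job in; it is judged then, once.
The state is a dict: "t": time; "joints": joint angles; "qvel": joint speeds; "tau": joint torques, N m; "eef_pos": TCP position; "tcp_rot": TCP orientation; "ft_force": force on the tool from outside, world axes, zero at the start; "moment": the same for the moment, N m; "opening": opening from 0.0 (shut) to 1.0 (fully open); "grip_force": force on a finger pad.
Only numpy, scipy, OpenCV 4.12 (cv2) and the standard library are available. Lean on these libraries where they do the work, as an engineer would, in place of code of your own. Each camera call takes 0.05 s, during which the arm holds its last target. There are 200 camera calls.

## Working session

There is one attempt and no reset: what is moved stays moved. The work goes in short steps, Python scripts to look and compute and a tool call to move; the robot and the scene stay as the last step left them, time stands still between calls to the robot, and variables do not carry over. Pictures are saved under pics/ and viewed, at most 10 in all, crops included, and the job is handed in when it is done.

Besides the shell and the picture viewer there is one more tool, called after "Emit:" by a JSON object that holds its "op" and its "data", one argument or row to a line. move_arm: Moves the arm, as the interface text tells. Its arguments: {"type":"object","properties":{"commands":{"type":"array"}},"required":["commands"]}

```bash
ls; mkdir -p pics
python3 - <<'E'
from cell import *
import cv2,numpy as np
for n in("scene","top"):
    im=read_camera(n);cv2.imwrite(f"pics/{n}0.png",im);c=camera_info(n);print(n,np.round(c["K"],1).tolist(),np.round(c["cam_to_world"],3).tolist())
s=state();print(s)
E
```

```text
pics
scene [[457.5, 0.0, 260.4], [0.0, 457.5, 192.2], [0.0, 0.0, 1.0]] [[0.615, -0.392, 0.684, -137.761], [-0.788, -0.306, 0.534, -556.515], [-0.0, -0.868, -0.497, 588.018], [0.0, 0.0, 0.0, 1.0]]
top [[390.1, 0.0, 249.3], [0.0, 390.1, 188.8], [0.0, 0.0, 1.0]] [[0.022, -0.991, 0.13, 449.362], [-1.0, -0.021, 0.008, -29.682], [-0.006, -0.13, -0.991, 1025.666], [0.0, 0.0, 0.0, 1.0]]
{'t': 0.1, 'joints': array([ 1.08742202e+00,  4.91471151e-01,  1.55938094e+00, -1.90385599e-05,
        1.09169431e+00, -1.05610067e-01]), 'qvel': array([ 0.00108386, -0.000854  , -0.00035693,  0.00026803, -0.00087533,
        0.00051219]), 'tau': array([ 1.52986191e-03, -6.13610458e+01, -2.58602482e+01,  6.93470333e-02,
        4.70046618e-02, -4.97129497e-05]), 'eef_pos': array([230.41770003, 580.74921497, 214.14026538]), 'tcp_rot': array([-3.14064244e+00, -8.37459610e-05,  2.76383716e+00]), 'ft_force': array([-0.18347116,  0.23161001, -0.47591603]), 'moment': array([ 0.01646574, -0.01489974,  0.06553708]), 'grip_force': 0.0, 'opening': 1.004933141477295}
```

View pics/top0.png

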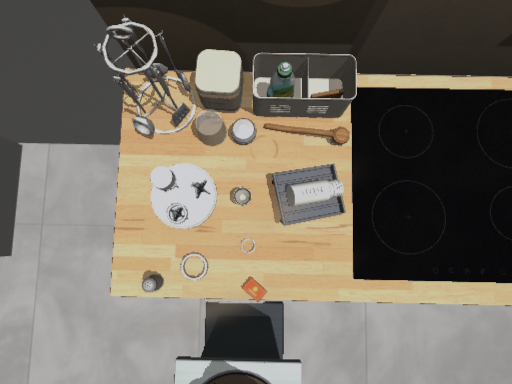

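View pics/scene0.png

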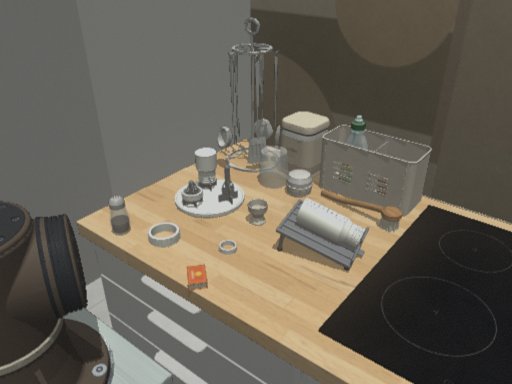

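Top view: the stand is at about (184,195), with the small bottle at (163,179), the free tall peg at (200,188) and the ring on its peg at (178,213). The bottle lies at (314,192) with its mouth near (342,188). The loose rings at (194,266) and (248,245) are lookalikes lying on the worktop. I'll enlarge the stand and the drainer.

```bash
cat > h.py <<'E'
import numpy as np,cv2
from cell import state,read_camera,camera_info
from scipy.spatial.transform import Rotation as Ro
def ray(ci,u,v):
    T=ci["cam_to_world"];d=np.linalg.inv(ci["K"])@[u,v,1];return T[:3,3],T[:3,:3]@d
def onz(ci,u,v,z):
    o,d=ray(ci,u,v);return o+d*(z-o[2])/d[2]
def tri(a,ua,b,ub):
    (o,d),(p,e)=ray(a,*ua),ray(b,*ub)
    st=np.linalg.lstsq(np.c_[d,-e],p-o,rcond=None)[0];A=o+d*st[0];B=p+e*st[1];return (A+B)/2,np.linalg.norm(A-B)
def proj(ci,P):
    T=ci["cam_to_world"];q=T[:3,:3].T@(np.asarray(P,float)-T[:3,3]);q=ci["K"]@q;return q[:2]/q[2]
E
python3 - <<'E'
import cv2,numpy as np
t=cv2.imread("pics/top0.png");s=cv2.imread("pics/scene0.png")
f=lambda im,x,y,w,h:cv2.resize(im[y:y+h,x:x+w],(400,300),interpolation=cv2.INTER_CUBIC)
cv2.imwrite("pics/crop.png",np.vstack([np.hstack([f(t,140,155,100,75),f(t,262,155,100,75)]),np.hstack([f(s,160,145,100,75),f(s,270,190,100,75)])]))
E
```

```text
(no output)
```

View pics/crop.png

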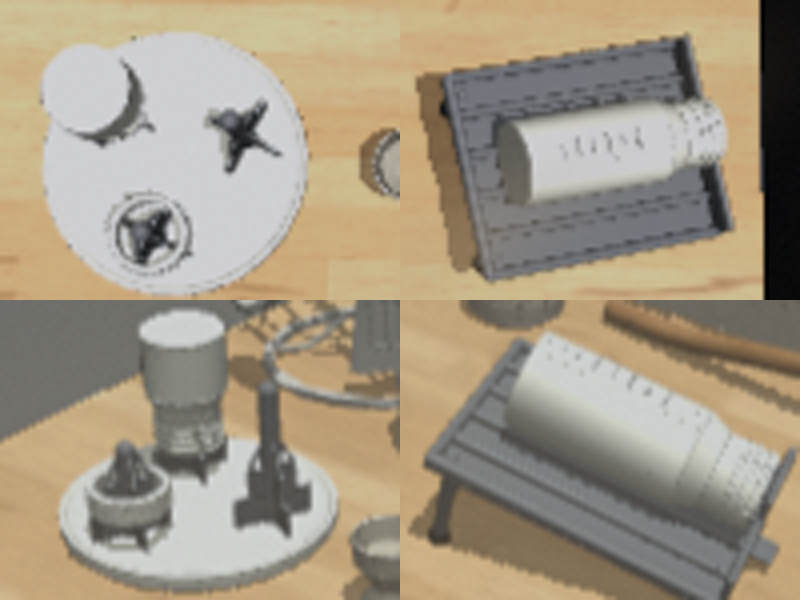

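Crop: the free peg's rib cross is centred at crop (247,138), top pixel about (201.7,189.5), and its tall stem tip is at scene pixel (227,166). The ring on the short peg, scene (189,195), is the listed one. The two rings on the worktop are decoys. The bottle lies mouth right on the drainer, closed end left.

Run:
```python
from h import *
t=camera_info("top");s=camera_info("scene")
T=lambda u,v:(140+u/4-.4,155+v/4-.4)
B=lambda u,v:(262+(u-400)/4-.4,155+v/4-.4)
S=lambda u,v:(160+u/4-.4,145+(v-300)/4-.4)
S2=lambda u,v:(270+(u-400)/4-.4,190+(v-300)/4-.4)
print("peg cross z30",onz(t,*T(247,138),32)); print("tip tri",tri(t,T(228,118),s,S(268,384)))
print("tip z105 top",onz(t,*T(228,118),105),"scene z105",onz(s,*S(268,384),105))
im=cv2.imread("pics/top0.png");hsv=cv2.cvtColor(im,cv2.COLOR_BGR2HSV)
m=((hsv[...,1]<40)&(hsv[...,2]>150)).astype(np.uint8)
# stand disc: fit circle from crop
for p in[(43,160),(307,160),(180,32),(180,295)]: print("stand edge",onz(t,*T(*p),13))
print("small top",onz(t,*T(84,85),110));print("ring",onz(t,*T(148,235),48))
print("eggcup",[onz(t,*proj(t,tri(t,(242,196),s,(258,205))[0]),48)])
for n,p,z in[("UL",(447,75),66),("LL",(483,275),66),("UR",(688,38),30),("LR",(732,228),30)]: print(n,onz(t,*B(*p),z))
r=m[155:230,270:355];n,l,st,c=cv2.connectedComponentsWithStats(r);k=1+st[1:,4].argmax();print(st[k],c[k])
ys,xs=np.where(l==k);
for x in range(xs.min(),xs.max()+1,4):
    y=ys[xs==x];print(x+270,y.min()+155,y.max()+155,end=" | ")
```

```text
peg cross z30 [576.18081069 101.98728857  32.        ]
tip tri (array([578.6781596 , 104.36614853, 104.03093814]), np.float64(0.32293558571955083))
tip z105 top [578.65051536 104.10567402 105.        ] scene z105 [577.13822064 103.16484126 105.        ]
stand edge [561.30801419 237.48299087  13.        ]
stand edge [564.93401045  64.72512769  13.        ]
stand edge [648.2964459  151.47308842  13.        ]
stand edge [475.39182787 143.99128676  13.        ]
small top [595.9910818  189.91594515 110.        ]
ring [511.502028   159.70004219  48.        ]
eggcup [array([559.25452622,  -3.95300318,  48.        ])]
UL [615.17387675 -80.62627618  66.        ]
LL [ 491.37172971 -104.3698512    66.        ]
UR [ 648.93224701 -238.31907361   30.        ]
LR [ 526.2291054  -265.54665616   30.        ]
[ 21  25  53  25 891] [46.61503928 36.17059484]
291 186 186 | 295 185 204 | 299 185 204 | 303 184 203 | 307 183 202 | 311 183 202 | 315 182 201 | 319 182 200 | 323 181 200 | 327 181 199 | 331 181 196 | 335 181 195 | 339 180 193 | 343 187 191 |
```

Emit:
{"op": "move_arm", "data": {
  "commands": [
    [[1.7, -3.6, 0], [0, 0, -2.8], 1],
    [[1.7, -3.6, 0], [0, 0, -2.8], 1],
    [[1.7, -3.6, 0], [0, 0, -2.8], 1],
    [[1.7, -3.6, 0], [0, 0, -2.8], 1],
    [[1.7, -3.6, 0], [0, 0, -2.8], 1],
    [[1.7, -3.6, 0], [0, 0, -2.8], 1],
    [[1.7, -3.6, 0], [0, 0, -2.8], 1],
    [[1.7, -3.6, 0], [0, 0, -2.8], 1],
    [[1.7, -3.6, 0], [0, 0, -2.8], 1],
    [[1.7, -3.6, 0], [0, 0, -2.8], 1]
  ]
}}

```text
t: 1.1
eef_pos: [400.9, 219.4, 214.6]
tcp_rot: [-3.142, -0.0, 2.273]
ft_force: [1.0, 0.3, 0.4]
opening: 0.996
grip_force: 0.0
```

```bash
cat > log.py <<'E'
from h import *
import json
s=state();open("log.jsonl","a").write(json.dumps([list(s["joints"]),list(s["eef_pos"]),list(s["tcp_rot"])])+"\n")
print(s["t"],np.round(s["joints"],3),np.round(s["eef_pos"],1),np.round(s["tcp_rot"],3),np.round(s["ft_force"],1))
E
python3 log.py
```

```text
1.1 [ 0.356  0.253  1.953  0.     0.936 -0.346] [400.9 219.4 214.6] [-3.142 -0.     2.273] [1.  0.3 0.4]
```

Emit:
{"op": "move_arm", "data": {
  "commands": [
    [[1.7, -3.6, 0], [0, 0, -2.8], 1],
    [[1.7, -3.6, 0], [0, 0, -2.8], 1],
    [[1.7, -3.6, 0], [0, 0, -2.8], 1],
    [[1.7, -3.6, 0], [0, 0, -2.8], 1],
    [[1.7, -3.6, 0], [0, 0, -2.8], 1],
    [[1.7, -3.6, 0], [0, 0, -2.8], 1],
    [[1.7, -3.6, 0], [0, 0, -2.8], 1],
    [[1.7, -3.6, 0], [0, 0, -2.8], 1],
    [[1.2, -3.6, 0], [0, 0, -2.8], 1],
    [[0, 0, 0], [0, 0, 0], 1]
  ]
}}

```text
t: 2.1
eef_pos: [549.6, -106.6, 214.0]
tcp_rot: [-3.142, 0.0, 1.83]
ft_force: [0.3, 0.7, -0.5]
opening: 0.998
grip_force: 0.0
```

```bash
python3 log.py
python3 - <<'E'
from h import *
c=camera_info("wrist");im=read_camera("wrist");cv2.imwrite("pics/w1.png",im)
import pickle;pickle.dump(c,open("w1.pkl","wb"))
E
```

```text
2.1 [-3.090e-01  3.990e-01  1.722e+00 -1.000e-03  1.021e+00 -5.690e-01] [ 549.6 -106.6  214. ] [-3.142  0.     1.83 ] [ 0.3  0.7 -0.5]
```

View pics/w1.png

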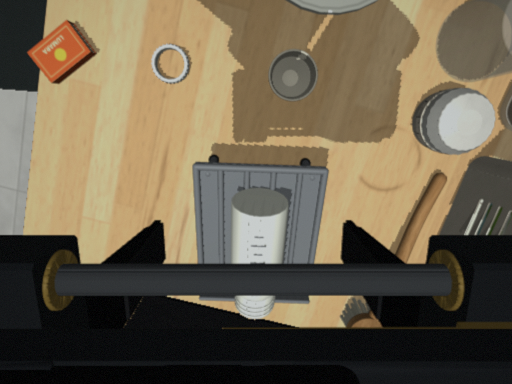

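Wrist view: the drainer's upper corners are at (194,165) and (326,169). The bottle's closed-end disc spans columns 232–288, centred near (260,203), and the bottle runs straight down the picture. I'll check the model against this and fit the arm's kinematics from the logged poses.

Run:
```python
from h import *
import pickle;c=pickle.load(open("w1.pkl","rb"));t=camera_info("top");s=camera_info("scene")
print("corners from wrist",onz(c,194,165,66),onz(c,326,169,66))
a=np.deg2rad(-77.9);d=np.array([np.cos(a)*.9659,np.sin(a)*.9659,-.2588])
O=np.array([559.3,-120.3,83.2])
for n,q in(("w",c),("top",t),("scene",s)): print(n,[proj(q,O+k*d).round(1).tolist() for k in(0,40,90,135)])
print("end disc",onz(c,260,203,83))
im=cv2.imread("pics/w1.png");g=cv2.cvtColor(im,cv2.COLOR_BGR2HSV)
m=((g[...,1]<45)&(g[...,2]>130)).astype(np.uint8)
for v in(205,215,225,235,245,255):
    x=np.where(m[v,205:310])[0]+205;print(v,x.min(),x.max(),onz(c,(x.min()+x.max())/2,v,80).round(1))
```

```text
corners from wrist [ 493.10960118 -105.47733404   66.        ] [615.65140023 -76.8713579   66.        ]
w [[257.4, 201.6], [255.2, 236.6], [252.8, 275.1], [250.9, 305.4]]
top [[289.8, 195.2], [304.8, 192.7], [323.0, 189.7], [339.0, 187.0]]
scene [[301.0, 207.1], [318.2, 215.6], [340.1, 226.5], [360.2, 236.5]]
end disc [ 562.01542841 -121.04807638   83.        ]Traceback (most recent call last):
  File "<stdin>", line 11, in <module>
    return umr_minimum(a, axis, None, out, keepdims, initial, where)
ValueError: zero-size array to reduction operation minimum which has no identity
```

Emit:
{"op": "move_arm", "data": {
  "commands": [
    [[0.5, -1.5, -2.2], [3.65, 0.8, -0.6], 1],
    [[0.5, -1.5, -2.2], [3.65, 0.8, -0.6], 1],
    [[0.5, -1.5, -2.2], [3.65, 0.8, -0.6], 1],
    [[0.6, -1.5, -2.1], [3.65, 0.8, -0.6], 1],
    [[0, 0, 0], [0, 0, 0], 1],
    [[0, 0, 0], [0, 0, 0], 1]
  ]
}}

```text
t: 2.75
eef_pos: [569.1, -162.4, 127.3]
tcp_rot: [3.135, -0.261, 1.794]
ft_force: [0.9, 0.2, 0.9]
opening: 0.998
grip_force: 0.0
```

```bash
python3 log.py
python3 - <<'E'
from h import *
s=state();R=Ro.from_euler("xyz",s["tcp_rot"]).as_matrix();print(R.round(3))
a=np.deg2rad(-77.5);n=np.array([np.cos(a)*.2588,np.sin(a)*.2588,.9659]);d=np.array([np.cos(a)*.9659,np.sin(a)*.9659,-.2588])
y=R[:,1]
tz=-n;ty=np.cross(tz,d)*np.sign(np.cross(tz,d)@y);M=np.c_[np.cross(ty,tz),ty,tz]
print("turn",np.rad2deg(Ro.from_matrix(M@R.T).as_rotvec()))
g=np.array([560.5,-120.5,83.])+33*d;T=g+16*tz;print("goal",T,"shift cm",(T-s["eef_pos"])/10)
c=camera_info("wrist");im=read_camera("wrist");cv2.imwrite("pics/w2.png",im)
print(proj(c,g),proj(c,[560.5,-120.5,83.]),proj(c,np.array([560.5,-120.5,83.])+27*n))
E
```

```text
2.75 [-0.483  0.599  1.65   0.23   1.071 -0.834] [ 569.1 -162.4  127.3] [ 3.135 -0.261  1.794] [0.9 0.2 0.9]
[[-0.214  0.976 -0.051]
 [ 0.942  0.22   0.253]
 [ 0.258  0.006 -0.966]]
turn [-0.02929187  0.34022765 -0.20313769]
goal [ 566.50271461 -147.57649583   59.0052    ] shift cm [-0.26300912  1.47858422 -6.82790682]
[250.96209366 213.96194881] [251.16896208 167.04132152] [251.20957564 174.66647111]
```

View pics/w2.png

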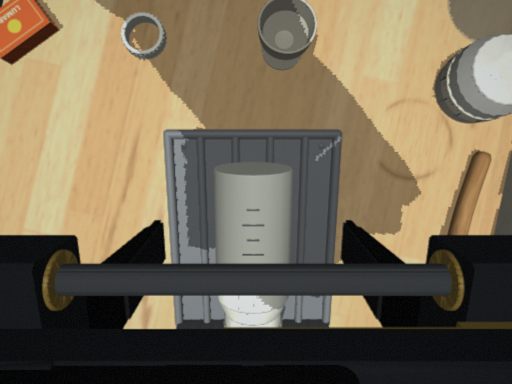

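The bottle spans columns 214–292, centre 253 against 251 predicted, and its end edge is at v≈170. It is centred between the fingers, so I descend and close.

Emit:
{"op": "move_arm", "data": {
  "commands": [
    [[0, 0.37, -1.7], [0, 0.3, -0.2], 1],
    [[-0.1, 0.37, -1.7], [0, 0, 0], 1],
    [[0, 0.37, -1.7], [0, 0, 0], 1],
    [[-0.1, 0.37, -1.7], [0, 0, 0], 1],
    [[0, 0, 0], [0, 0, 0], 1],
    [[0, 0, 0], [0, 0, 0], 0],
    [[0, 0, 0], [0, 0, 0], 0],
    [[0, 0, 0], [0, 0, 0], 0],
    [[0, 0, 0], [0, 0, 0], 0],
    [[0, 0, 0], [0, 0, 0], 0]
  ]
}}

```text
t: 3.8
eef_pos: [567.6, -148.4, 60.0]
tcp_rot: [3.139, -0.262, 1.789]
ft_force: [0.2, 0.2, -0.4]
opening: 0.636
grip_force: 0.0
```

```bash
python3 log.py; python3 -c "
from cell import state;s=state();print(s['opening'],s['grip_force'],camera_info if 0 else '')"
```

```text
3.8 [-0.463  0.681  1.711  0.255  0.931 -0.853] [ 567.6 -148.4   60. ] [ 3.139 -0.262  1.789] [ 0.2  0.2 -0.4]
0.6355904408059639 0.0
```

Emit:
{"op": "move_arm", "data": {
  "commands": [
    [[0, 0, 0], [0, 0, 0], 0],
    [[0, 0, 0], [0, 0, 0], 0],
    [[0, 0, 0], [0, 0, 0], 0],
    [[0, 0, 0], [0, 0, 0], 0],
    [[0, 0, 0], [0, 0, 0], 0]
  ]
}}

```text
t: 4.3
eef_pos: [566.5, -148.5, 59.9]
tcp_rot: [3.141, -0.263, 1.789]
ft_force: [-7.2, -2.9, 5.5]
opening: 0.571
grip_force: 30.0
```

```bash
cat > kin.py <<'E'
from h import *
import json
from scipy.optimize import least_squares
L=[json.loads(l) for l in open("log.jsonl")]
L.append([[1.0874,.4915,1.5594,0,1.0917,-.1056],[230.42,580.75,214.14],[-3.14064,0,2.76384]])
# j1 z, j2 y, j3 y, j4 roll along forearm, j5 y, j6 along tool ; base offsets p
def fk(q,p):
    a1,h,L2,a3,L3,off,lt,y6=p
    r=lambda ax,t:Ro.from_euler(ax,t).as_matrix()
    R=r("z",q[0]);x=R@[a1,off,h]
    R=R@r("y",q[1]);x=x+R@[0,0,L2]
    R=R@r("y",q[2]);x=x+R@[a3,0,L3]
    R=R@r("z",q[3])@r("y",q[4]);x=x+R@[0,0,lt]
    return x,R@r("z",q[5]+y6)
p0=[0,150,450,0,400,66,250,np.pi]
def res(p):
    e=[]
    for q,x,o in L:
        X,R=fk(q,p);e+=list((X-x)/10);e+=list((R-Ro.from_euler("xyz",o).as_matrix()).ravel()*20)
    e+=list((np.array(p)-p0)[:6]*1e-3);return e
best=min((least_squares(res,p0[:7]+[y]) for y in(0,np.pi/2,np.pi,-np.pi/2)),key=lambda s:s.cost)
P=best.x
LO=np.array([-3.1,-.84,.05,-1.13,.06,-2.69]);HI=np.array([3.1,2.19,2.79,4.28,2.93,2.69])
def ik(x,R,q0):
    f=lambda q:np.r_[(fk(q,P)[0]-x)/10,(fk(q,P)[1]-R).ravel()*20]
    s=least_squares(f,np.clip(q0,LO+.001,HI-.001),bounds=(LO,HI));return s.x,s.cost
if __name__=="__main__":
    print(best.cost,P.round(3))
    s=state();print(s["opening"],s["grip_force"])
    q0=s["joints"];R0=Ro.from_euler("xyz",s["tcp_rot"]).as_matrix()
    a=np.array([.976,.216,0]);R1=Ro.from_rotvec(a*np.deg2rad(75)).as_matrix()@R0
    for yaw in(0,-15,-30,-45,-60,-80):
        R=Ro.from_euler("z",yaw,degrees=True).as_matrix()@R1
        for z in (250,132):
            x=np.array([577.5,103,z])+16*R[:,2];q,c=ik(x,R,[0,.6,1.8,1.5,1.5,-.85]);print(yaw,z,R[:,2].round(2),q.round(2),round(c,3))
E
python3 kin.py
```

```text
0.011423141816972083 [-4.20000e-02  1.96619e+02  5.86577e+02  4.28630e+01  4.11003e+02
  6.59090e+01  2.71772e+02  1.57100e+00]
0.5714489924706654 30.001335069537163
0 250 [-0.22  0.98  0.  ] [-0.33  0.81  1.66  1.12  1.9  -0.98] 0.0
0 132 [-0.22  0.98  0.  ] [-0.33  1.    1.66  1.08  1.82 -1.15] 0.0
-15 250 [0.04 1.   0.  ] [-0.38  0.76  1.83  1.29  1.74 -1.04] 0.0
-15 132 [0.04 1.   0.  ] [-0.38  0.96  1.83  1.26  1.68 -1.24] 0.0
-30 250 [0.3  0.95 0.  ] [-0.4   0.71  2.    1.48  1.61 -1.14] 0.0
-30 132 [0.3  0.95 0.  ] [-0.4   0.94  2.    1.48  1.59 -1.37] 0.0
-45 250 [0.54 0.84 0.  ] [-0.4   0.67  2.16  1.73  1.52 -1.27] 0.0
-45 132 [0.54 0.84 0.  ] [-0.4   0.94  2.16  1.74  1.56 -1.52] 0.0
-60 250 [0.74 0.68 0.  ] [-0.35  0.65  2.3   2.05  1.49 -1.41] 0.0
-60 132 [0.74 0.68 0.  ] [-0.35  0.96  2.3   2.05  1.62 -1.67] 0.0
-80 250 [0.92 0.38 0.  ] [-0.18  0.65  2.44  2.57  1.53 -1.54] 0.0
-80 132 [0.92 0.38 0.  ] [-0.18  1.    2.43  2.55  1.81 -1.73] 0.0
```

Emit:
{"op": "move_arm", "data": {
  "commands": [
    [[0, 0, 1], [0, 0, 0], 0],
    [[0, 0, 2], [0, 0, 0], 0],
    [[0, 0, 2], [0, 0, 0], 0],
    [[0, 0, 2], [0, 0, 0], 0],
    [[0, 0, 2], [4.9, 1.1, 0], 0],
    [[0, 0, 2], [4.9, 1.1, 0], 0],
    [[0, 0, 2], [4.9, 1.1, 0], 0],
    [[0, 0, 2], [4.9, 1.1, 0], 0],
    [[0, 0, 2], [4.9, 1.1, 0], 0],
    [[0, 0, 2], [4.9, 1.1, 0], 0]
  ]
}}

```text
t: 5.3
eef_pos: [567.6, -148.5, 251.2]
tcp_rot: [3.14, -0.791, 1.789]
ft_force: [0.0, 0.0, -0.5]
opening: 0.57
grip_force: 30.0
```

Emit:
{"op": "move_arm", "data": {
  "commands": [
    [[0, 1, 0], [4.9, 1.1, 0], 0],
    [[0, 1, 0], [4.9, 1.1, 0], 0],
    [[0, 1, 0], [4.9, 1.1, 0], 0],
    [[0, 1, 0], [4.9, 1.1, 0], 0],
    [[0, 1, 0], [4.9, 1.1, 0], 0],
    [[0, 1, 0], [4.9, 1.1, 0], 0],
    [[0, 1, 0], [4.9, 1.1, 0], 0],
    [[0, 1, 0], [4.9, 1.1, 0], 0],
    [[0, 1, 0], [4.9, 1.1, 0], 0],
    [[0, 0, 0], [0, 0, 0], 0]
  ]
}}

```text
t: 6.3
eef_pos: [567.3, -57.4, 248.4]
tcp_rot: [-0.502, -1.56, -0.849]
ft_force: [0.4, -0.5, -2.1]
opening: 0.569
grip_force: 30.0
```

```bash
python3 log.py
python3 - <<'E'
from h import *
s=state();R=Ro.from_euler("xyz",s["tcp_rot"]).as_matrix();print(R.round(3),s["opening"],s["grip_force"])
c=camera_info("wrist");print("cam in tool",(R.T@(c["cam_to_world"][:3,3]-s["eef_pos"])).round(0))
E
python3 kin.py|head -2
```

```text
6.3 [-0.569  0.873  1.509  0.946  2.089 -0.973] [567.3 -57.4 248.4] [-0.502 -1.56  -0.849] [ 0.4 -0.5 -2.1]
[[ 0.007  0.976 -0.217]
 [-0.008  0.217  0.976]
 [ 1.    -0.005  0.009]] 0.5689873859024366 29.999847002327442
cam in tool [  69.    1. -171.]
0.011425302850663628 [-4.90000e-02  1.96631e+02  5.86609e+02  4.28390e+01  4.10982e+02
  6.59050e+01  2.71845e+02  1.57100e+00]
```

Emit:
{"op": "move_arm", "data": {
  "commands": [
    [[0.2, 1.7, 0], [0, 0, -6], 0],
    [[0.2, 1.7, 0], [0, 0, -6], 0],
    [[0.2, 1.7, 0], [0, 0, -6], 0],
    [[0.2, 1.7, 0], [0, 0, -6], 0],
    [[0.2, 1.7, 0], [0, 0, -6], 0],
    [[0.2, 1.7, 0], [0, 0, -6], 0],
    [[0.2, 1.7, 0], [0, 0, -6], 0],
    [[0.2, 1.7, 0], [0, 0, -6], 0],
    [[0.3, 1.7, 0], [0, 0, -6], 0],
    [[0.3, 1.7, 0], [0, 0, -6], 0]
  ]
}}

```text
t: 7.3
eef_pos: [589.9, 111.3, 250.6]
tcp_rot: [0.219, -1.565, -2.624]
ft_force: [0.9, 0.3, -0.5]
opening: 0.574
grip_force: 30.0
```

Emit:
{"op": "move_arm", "data": {
  "commands": [
    [[0, 0, 0], [0, 0, 0], 0],
    [[0, 0, 0], [0, 0, 0], 0]
  ]
}}

```text
t: 7.5
eef_pos: [589.6, 112.3, 250.6]
tcp_rot: [0.02, -1.564, -2.417]
ft_force: [1.2, -0.0, -0.7]
opening: 0.57
grip_force: 30.0
```

```bash
python3 log.py
python3 - <<'E'
from h import *
s=state();R=Ro.from_euler("xyz",s["tcp_rot"]).as_matrix();print(R.round(3))
g=s["eef_pos"]-16*R[:,2];print("grasp",g)
ims=[]
for n in("scene","top"):
    im=read_camera(n);cv2.imwrite(f"pics/{n}3.png",im);c=camera_info(n)
    pr=[proj(c,g+R[:,0]*k) for k in(33,-102)];print(n,np.round(pr,1).tolist())
    x,y=(175,90) if n=="scene" else (140,130)
    ims.append(cv2.resize(im[y:y+130,x:x+100],(400,520),interpolation=cv2.INTER_CUBIC))
cv2.imwrite("pics/c3.png",np.hstack(ims))
E
```

```text
7.5 [-0.35   0.658  2.302  2.041  1.494 -1.409] [589.6 112.3 250.6] [ 0.02  -1.564 -2.417] [ 1.2 -0.  -0.7]
[[-0.005  0.678  0.735]
 [-0.004 -0.735  0.678]
 [ 1.     0.     0.007]]
grasp [577.86967436 101.43980246 250.4875379 ]
scene [[224.4, 91.9], [226.7, 148.7]]
top [[185.1, 171.5], [194.9, 181.5]]
```

View pics/c3.png

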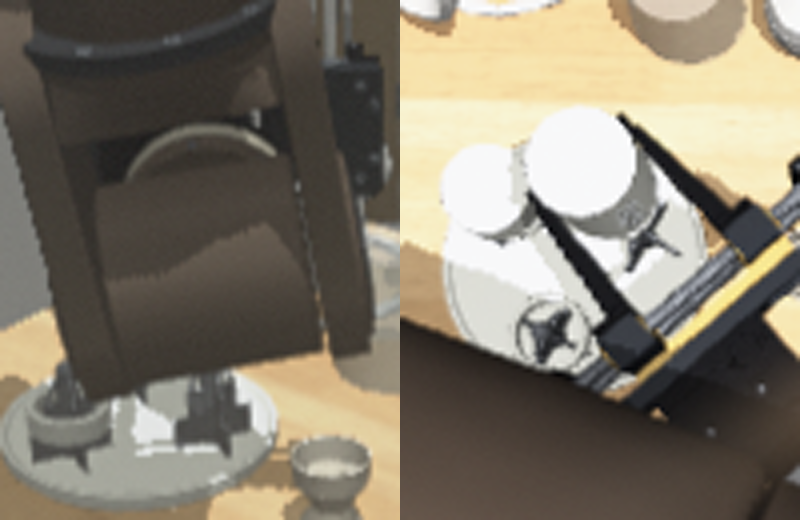

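Crop: the scene view is blocked by the wrist. In the top view the bottle's end disc at crop (582,162) is clear of the small bottle and above the peg, with the cross visible at (645,240). I'll fit the disc and the wrist clearance.

Run:
```python
from h import *
im=cv2.imread("pics/top3.png");g=cv2.cvtColor(im,cv2.COLOR_BGR2GRAY)
big=cv2.resize(g[150:195,165:210],None,fx=8,fy=8,interpolation=cv2.INTER_CUBIC)
c=cv2.HoughCircles(big,cv2.HOUGH_GRADIENT,1,40,param1=120,param2=20,minRadius=90,maxRadius=140)
t=camera_info("top")
for x,y,r in (c[0][:3] if c is not None else[]):
    u,v=165+(x+.5)/8-.5,150+(y+.5)/8-.5;print(u,v,r/8,onz(t,u,v,283.5))
s=camera_info("scene")
print("exp radius",390*27/(1025-283))
for P in([388,-71,250],[388,-71,170],[388,-71,140],[450,-15,250]):print(P,proj(s,P))
import glob
```

```text
183.75 169.625 14.3625 [581.31521697 104.13033193 283.5       ]
190.0 175.875 13.675 [569.33487804  91.53309531 283.5       ]
exp radius 14.191374663072777
[388, -71, 250] [226.06941663 156.5703914 ]
[388, -71, 170] [227.74109762 196.70228216]
[388, -71, 140] [228.32724247 210.77380729]
[450, -15, 250] [225.76765713 137.50791915]
```

Emit:
{"op": "move_arm", "data": {
  "commands": [
    [[-0.2, 0.05, 0], [0, 0, 0], 0],
    [[0, 0, -1], [0, 0, 0], 0],
    [[0, 0, -1], [0, 0, 0], 0],
    [[0, 0, -1], [0, 0, 0], 0],
    [[0, 0, -1], [0, 0, 0], 0],
    [[0, 0, -1], [0, 0, 0], 0],
    [[0, 0, -1], [0, 0, 0], 0],
    [[0, 0, -1], [0, 0, 0], 0],
    [[0, 0, 0], [0, 0, 0], 0]
  ]
}}

```text
t: 8.5
eef_pos: [587.6, 112.2, 178.1]
tcp_rot: [-0.681, -1.565, -1.719]
ft_force: [-0.2, 0.2, -0.7]
opening: 0.567
grip_force: 30.0
```

```bash
python3 log.py
python3 - <<'E'
from h import *
ims=[]
for n in("scene","top"):
    im=read_camera(n);cv2.imwrite(f"pics/{n}4.png",im);c=camera_info(n)
    x,y=(160,120) if n=="scene" else (140,130)
    ims.append(cv2.resize(im[y:y+130,x:x+100],(400,520),interpolation=cv2.INTER_CUBIC))
cv2.imwrite("pics/c4.png",np.hstack(ims))
E
```

```text
8.5 [-0.351  0.843  2.316  2.049  1.583 -1.582] [587.6 112.2 178.1] [-0.681 -1.565 -1.719] [-0.2  0.2 -0.7]
```

View pics/c4.png

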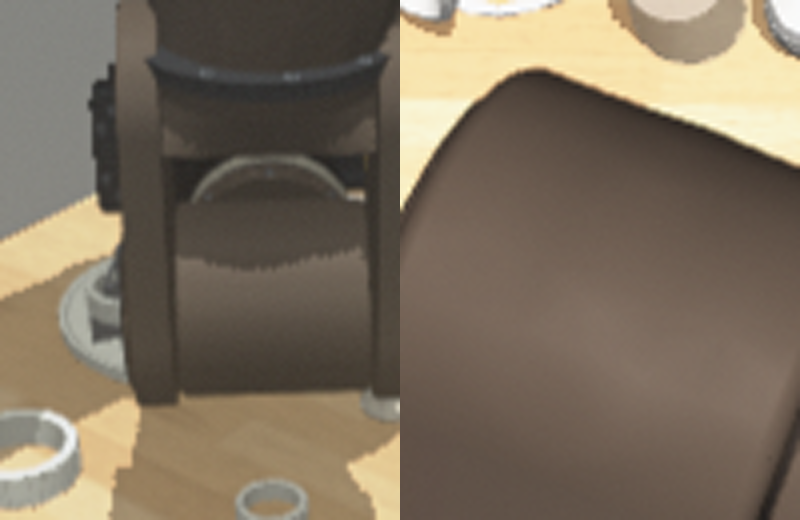

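Both views are now blocked by the arm, so I lower by force, slowly.

Emit:
{"op": "move_arm", "data": {
  "commands": [
    [[0, 0, -0.5], [0, 0, 0], 0],
    [[0, 0, -0.5], [0, 0, 0], 0],
    [[0, 0, -0.3], [0, 0, 0], 0],
    [[0, 0, 0], [0, 0, 0], 0]
  ]
}}

```text
t: 9.0
eef_pos: [587.5, 112.2, 166.2]
tcp_rot: [-0.446, -1.565, -1.954]
ft_force: [-0.6, -0.4, -0.5]
opening: 0.571
grip_force: 30.0
```

Emit:
{"op": "move_arm", "data": {
  "commands": [
    [[0, 0, -0.4], [0, 0, 0], 0],
    [[0, 0, -0.3], [0, 0, 0], 0],
    [[0, 0, 0], [0, 0, 0], 0]
  ]
}}

```text
t: 9.3
eef_pos: [587.5, 112.2, 159.2]
tcp_rot: [-0.448, -1.565, -1.952]
ft_force: [-1.3, 0.2, -1.0]
opening: 0.569
grip_force: 30.0
```

Emit:
{"op": "move_arm", "data": {
  "commands": [
    [[0, 0, -0.3], [0, 0, 0], 0],
    [[0, 0, -0.3], [0, 0, 0], 0],
    [[0, 0, 0], [0, 0, 0], 0]
  ]
}}

```text
t: 9.6
eef_pos: [587.5, 112.2, 153.2]
tcp_rot: [-0.445, -1.565, -1.955]
ft_force: [-0.8, -0.3, -0.8]
opening: 0.573
grip_force: 30.0
```

```bash
python3 log.py
python3 - <<'E'
from h import *
s=state();print(s["moment"])
R=Ro.from_euler("xyz",s["tcp_rot"]).as_matrix();c=camera_info("wrist");im=read_camera("wrist");cv2.imwrite("pics/w5.png",im)
for w in (13,16,19): print(w,[proj(c,s["eef_pos"]-w*R[:,2]+33*R[:,0]+a*R[:,2]+b*R[:,1]).round(0).tolist() for a,b in((0,-27),(0,27),(27,0),(-27,0))])
E
```

```text
9.6 [-0.351  0.907  2.311  2.048  1.611 -1.635] [587.5 112.2 153.2] [-0.445 -1.565 -1.955] [-0.8 -0.3 -0.8]
[-0.5387326   0.6317809   0.02327816]
13 [[193.0, 187.0], [307.0, 187.0], [250.0, 176.0], [249.0, 203.0]]
16 [[192.0, 189.0], [308.0, 189.0], [250.0, 178.0], [249.0, 205.0]]
19 [[191.0, 190.0], [309.0, 190.0], [250.0, 179.0], [249.0, 207.0]]
```

View pics/w5.png

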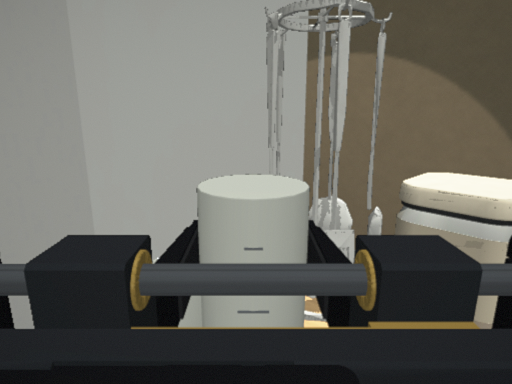

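The bottle's end spans columns 198–308 and rows 175–204, upright and centred between the fingers. Its axis is about 12.5 mm behind the TCP, putting it near (578,104), on the peg to within about 1 mm. There is no contact force yet, so I continue.

Emit:
{"op": "move_arm", "data": {
  "commands": [
    [[0, 0, -0.3], [0, 0, 0], 0],
    [[0, 0, -0.3], [0, 0, 0], 0],
    [[0, 0, 0], [0, 0, 0], 0]
  ]
}}

```text
t: 9.95
eef_pos: [587.5, 112.2, 147.2]
tcp_rot: [-0.451, -1.565, -1.949]
ft_force: [-0.9, -0.2, -0.9]
opening: 0.572
grip_force: 30.0
```

Emit:
{"op": "move_arm", "data": {
  "commands": [
    [[0, 0, -0.3], [0, 0, 0], 0],
    [[0, 0, -0.3], [0, 0, 0], 0],
    [[0, 0, 0], [0, 0, 0], 0]
  ]
}}

```text
t: 10.25
eef_pos: [587.5, 112.2, 141.2]
tcp_rot: [-0.448, -1.565, -1.952]
ft_force: [0.0, 1.4, -0.6]
opening: 0.574
grip_force: 30.0
```

Emit:
{"op": "move_arm", "data": {
  "commands": [
    [[0, 0, -0.2], [0, 0, 0], 0],
    [[0, 0, -0.2], [0, 0, 0], 0],
    [[0, 0, 0], [0, 0, 0], 0]
  ]
}}

```text
t: 10.55
eef_pos: [587.5, 112.2, 137.4]
tcp_rot: [-0.425, -1.565, -1.975]
ft_force: [0.3, -0.5, -1.7]
opening: 0.572
grip_force: 30.0
```

Expected seating is at TCP z≈132. I continue in 1 mm steps until a contact force shows.

Emit:
{"op": "move_arm", "data": {
  "commands": [
    [[0, 0, -0.1], [0, 0, 0], 0],
    [[0, 0, -0.1], [0, 0, 0], 0],
    [[0, 0, 0], [0, 0, 0], 0]
  ]
}}

```text
t: 10.85
eef_pos: [587.5, 112.3, 135.6]
tcp_rot: [-0.386, -1.565, -2.014]
ft_force: [0.1, 0.2, -1.2]
opening: 0.568
grip_force: 30.0
```

Emit:
{"op": "move_arm", "data": {
  "commands": [
    [[0, 0, -0.1], [0, 0, 0], 0],
    [[0, 0, -0.1], [0, 0, 0], 0],
    [[0, 0, 0], [0, 0, 0], 0]
  ]
}}

```text
t: 11.15
eef_pos: [587.5, 112.2, 133.5]
tcp_rot: [-0.396, -1.565, -2.004]
ft_force: [-0.2, -0.9, -0.6]
opening: 0.571
grip_force: 30.0
```

Emit:
{"op": "move_arm", "data": {
  "commands": [
    [[0, 0, -0.1], [0, 0, 0], 0],
    [[0, 0, 0], [0, 0, 0], 0]
  ]
}}

```text
t: 11.35
eef_pos: [587.5, 112.2, 132.6]
tcp_rot: [-0.382, -1.565, -2.018]
ft_force: [0.0, 0.6, -1.4]
opening: 0.568
grip_force: 30.0
```

Emit:
{"op": "move_arm", "data": {
  "commands": [
    [[0, 0, -0.1], [0, 0, 0], 0],
    [[0, 0, 0], [0, 0, 0], 0]
  ]
}}

```text
t: 11.55
eef_pos: [587.6, 112.2, 131.7]
tcp_rot: [-0.358, -1.564, -2.042]
ft_force: [0.4, 1.1, -1.2]
opening: 0.57
grip_force: 30.0
```

Emit:
{"op": "move_arm", "data": {
  "commands": [
    [[0, 0, -0.1], [0, 0, 0], 0],
    [[0, 0, 0], [0, 0, 0], 0]
  ]
}}

```text
t: 11.75
eef_pos: [587.6, 112.3, 131.4]
tcp_rot: [-0.223, -1.563, -2.177]
ft_force: [0.2, -0.1, 4.0]
opening: 0.57
grip_force: 30.0
```

Emit:
{"op": "move_arm", "data": {
  "commands": [
    [[0, 0, -0.1], [0, 0, 0], 0],
    [[0, 0, 0], [0, 0, 0], 0]
  ]
}}

```text
t: 11.95
eef_pos: [587.6, 112.3, 131.2]
tcp_rot: [-0.127, -1.561, -2.273]
ft_force: [0.4, 0.4, 10.9]
opening: 0.57
grip_force: 30.0
```

Contact came at z≈131.4, as expected, with Fz rising to 11 N, so the rim is seated. I ease off 1 mm and open.

Emit:
{"op": "move_arm", "data": {
  "commands": [
    [[0, 0, 0.15], [0, 0, 0], 0],
    [[0, 0, 0], [0, 0, 0], 0],
    [[0, 0, 0], [0, 0, 0], 0.62],
    [[0, 0, 0], [0, 0, 0], 0.7],
    [[0, 0, 0], [0, 0, 0], 0.8],
    [[0, 0, 0], [0, 0, 0], 0.9],
    [[0, 0, 0], [0, 0, 0], 0.9],
    [[0, 0, 0], [0, 0, 0], 0.9],
    [[0, 0, 0], [0, 0, 0], 0.9]
  ]
}}

```text
t: 12.85
eef_pos: [587.5, 112.2, 131.1]
tcp_rot: [-0.379, -1.565, -2.021]
ft_force: [0.4, -0.2, -0.3]
opening: 0.901
grip_force: 0.0
```

Emit:
{"op": "move_arm", "data": {
  "commands": [
    [[-0.37, -0.34, 0], [0, 0, 0], 0.9],
    [[-0.74, -0.68, 0], [0, 0, 0], 0.9],
    [[-0.74, -0.68, 0], [0, 0, 0], 0.9],
    [[-0.74, -0.68, 0], [0, 0, 0], 0.9],
    [[-1.1, -1, 0], [0, 0, 0], 0.9],
    [[-1.1, -1, 0], [0, 0, 0], 0.9],
    [[-1.1, -1, 0], [0, 0, 0], 0.9],
    [[0, 0, 0], [0, 0, 0], 0.9]
  ]
}}

```text
t: 13.65
eef_pos: [528.0, 56.7, 131.1]
tcp_rot: [-0.558, -1.564, -1.845]
ft_force: [1.0, 0.1, 0.1]
opening: 0.899
grip_force: 0.0
```

```bash
python3 log.py
python3 - <<'E'
from h import *
ims=[cv2.resize(read_camera(n),(400,300)) for n in("scene","top","wrist")]
ims.append(np.zeros_like(ims[0]))
cv2.imwrite("pics/c6.png",np.vstack([np.hstack(ims[:2]),np.hstack(ims[2:])]))
E
```

```text
13.65 [-0.558  0.997  2.408  1.835  1.647 -1.821] [528.   56.7 131.1] [-0.558 -1.564 -1.845] [1.  0.1 0.1]
```

View pics/c6.png

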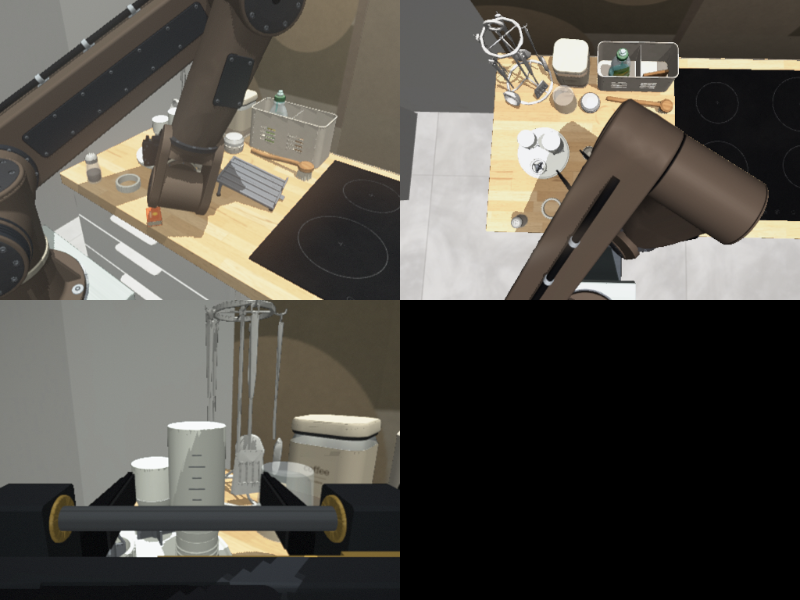

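The wrist view shows the bottle released and upright on its peg, with the small bottle beside it and the ring still on its peg in the top view. Forces are near zero, so I hand in.

```bash
python3 -c "
from cell import env
print(env.job_done())"
```

```text
the job is handed in; nothing more can be done
None
```

The large bottle is upside down on the free peg, seated, upright and released, and the job is handed in at about 14 s; the hand-in returned no verdict, and the small bottle and ring looked undisturbed in the last pictures.

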